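Heft three tea tins and hold up the fullest

TASK

Three closed tea tins that look the same stand on the tray, and only their weight tells which is fullest. Working from left to right as the robot sees them, lift each tin a few centimetres straight up to feel its weight, setting each one back upright on the spot it came from, with nothing else knocked; the last one may stay in hand if it is the one. Finish holding the heaviest tin upright and still in the gripper, at least 10 cm above the worktop and touching nothing else, with the other two standing on their spots; do not put it down at the end.

Things in the scene. Friction and masses are not known exactly. Their poses are not given: they have to be found in the camera images.
- tin_tray: Fixed dark wooden tray, 110 x 350 x 12 mm high; origin at the centre of its underside, z up, y along its length (to the robot's left; yaw within 0.2 rad). Three flush cork rounds, 76 mm, mark the spots. Wall cupboards hang 0.45 m above the worktop behind and beside it (right: near x 0.57, y -0.46; left: near x 0.69, y 0.35): bring the wrist in from the near side, clear of them.
- spot_left (a point): Centre of the left cork round, on the tray's top surface (12 mm above the worktop), 115 mm along +y from the tray's centre; a tin stands within 4 mm of it.
- spot_middle (a point): Centre of the middle cork round, on the tray's top surface; a tin stands within 4 mm of it.
- spot_right (a point): Centre of the right cork round, on the tray's top surface, 115 mm along -y from the tray's centre; a tin stands within 4 mm of it.
- tea_tin_a: One of three outwardly identical closed tea tins: upright green cylinder with a plain cream band and a brass-coloured flat lid that stays shut, 58 mm diameter (gripped on its straight side anywhere), 92 mm tall; origin at the centre of its underside, z up. Which lettered tin stands on which spot, and how full each is, cannot be told from outside; they weigh 0.1 to 0.7 kg, differ each time, and the fullest is at least 0.15 kg heavier than either other.
- tea_tin_b: One of three outwardly identical closed tea tins: upright green cylinder with a plain cream band and a brass-coloured flat lid that stays shut, 58 mm diameter (gripped on its straight side anywhere), 92 mm tall; origin at the centre of its underside, z up. Which lettered tin stands on which spot, and how full each is, cannot be told from outside; they weigh 0.1 to 0.7 kg, differ each time, and the fullest is at least 0.15 kg heavier than either other.
- tea_tin_c: One of three outwardly identical closed tea tins: upright green cylinder with a plain cream band and a brass-coloured flat lid that stays shut, 58 mm diameter (gripped on its straight side anywhere), 92 mm tall; origin at the centre of its underside, z up. Which lettered tin stands on which spot, and how full each is, cannot be told from outside; they weigh 0.1 to 0.7 kg, differ each time, and the fullest is at least 0.15 kg heavier than either other.
- pink_mug: Pink mug, 86 x 123 x 90 mm with its handle, loose, behind the tray; bystander. Origin at the centre of its underside.
- pepper_mill: Turned wooden pepper mill, 58 mm diameter, 150 mm tall, loose, behind the tray; bystander. Origin at the centre of its underside.
- salt_shaker: Glass salt shaker, 44 mm diameter, 90 mm tall, loose, behind the tray; bystander. Origin at the centre of its underside.
- blue_tumbler: Tall blue plastic tumbler, 77 mm diameter, 169 mm tall, loose, behind the tray; bystander. Origin at the centre of its underside.
Mind the look-alikes: they are no part of the job. What is shaped like the tea_tin_a but red or turquoise is not meant.

How it is judged:
By the outcome, as a careful person would: the job done as asked, in the order asked, and still so for the second after the job is handed in, while the arm keeps its last pose, push and grip.
It also fails if it takes over 59 s, if anything falls off the work surface, if the arm or the gripper's body presses on something with over 40 N, if the wrist force passes 120 N, or if a joint passes its speed limit or range.

ROBOT

A 6-joint arm with a two-finger parallel gripper is mounted at the origin on a cart in front of the work surface, level with it; the furniture and walls round the work are solid. World frame = base frame: x ahead of the robot, y to its left, z up, the work surface at z = 0. Lengths are in mm, angles in degrees, forces in N, time in s.
With the tool pointing down it reaches from about 300 to 850 mm from the base axis. Payload 4.2 kg.
Tool frame: the origin (TCP) lies on the centre line of the jaws, within the pads' length; the fingertips stand 14 mm ahead of it and the grasp point (between the pads) lies 5 mm behind it; x points along the fingers, y is the direction in which the jaws open and shut, and the axes are right-handed (so a half turn about x gives the same grasp; the last joint's range is limited). The gripper opens to 91 mm and grips with 3 to 60 N. Pads are 32 mm wide; open, the fingers measure 118 mm over their backs; the gripper's body (76 mm by 178 mm) begins 60 mm behind the grasp point.
Start: joints at [-66.349, 18.312, 89.639, -0, 72.044, -1.146], TCP at [241.169, -521.998, 204.176] pointing down, gripper open.
Joint ranges: [-177.97, 177.97], [-48.28, 115.42], [12.27, 149.76], [-77.06, 257.06], [2.81, 150.46], [-146.56, 146.56]. Speed limits (degrees/s): [147.25, 147.25, 180, 180, 180, 180].

INTERFACE

Orientations are given as [roll, pitch, yaw] about the fixed x, y, z axes, in that order (R = Rz(yaw) Ry(pitch) Rx(roll)).
In Python, from workcell import readout, optics, env gives the robot as it stands.
- The arm moves only by the shell command python3 -m creep 'ROWS' [OPENING] [FORCE]. ROWS is JSON, a list of rows, each an object with "translation": the shift along the world's x, y, z in cm, a list of three; "delta_rot": the turn, a rotation vector about the world's x, y, z in rad, a list of three. In form: [{"translation": [dx, dy, dz], "delta_rot": [rx, ry, rz]}, ...]. A call has 1 to 5 rows; each row shifts and turns the commanded pose from where the row before left it; what a row does not reach is not made up. A row lasts 1/12 s, in which the tool goes at most 41.7 mm and 7.16 degrees, less where a joint would pass 70% of its speed; a pose out of reach is approached as far as the arm can. A call with a gripper value outside its range is refused whole. OPENING is the gripper's target within -1 to 1 (fully open at 1, half-way at 0, shut at -1), set as the call begins (- or left out, the last holds). The fingers move at their own pace and stop on an object; FORCE is the grip in N (left out, the last holds). Time passes only in rows, so rows that do not move let the fingers close. It gives the time, the measured TCP pose, the force and the opening at its end, in the units of the state.
- readout.state(): the state, without advancing time (a new reading comes with each control period).
- optics.grab_frame(name): name is "scene" or "top" or "wrist"; returns (picture, depth): 420x560x3 uint8, red, green, blue; 420x560 float32, mm along the optical axis (not along the pixel's ray), 0 where there is no reading.
- optics.camera_params(name): a dict with "mtx" (3x3 intrinsics, pixels), "k1" (the pictures are not rectified: a ray, as slopes to the right and down, at radius r is drawn at 1 + k1 r^2 times it, then the intrinsics apply), "R" (3x3) and "t" (3): a world point X has camera coordinates R X + t. Camera axes: x right, y down, z forward; pixel columns grow to the right and rows downward; lengths in mm; the calibration is good to about 2 mm. A picture is of the moment at which its call begins: read the wrist's pose just before it. camera_params takes no time and is no camera call; for the wrist camera it gives the pose at the moment of the call.
- env.job_done(): hands the job in, once; it reports no verdict.
The state is a dict: "time_s": time; "qpos": joint angles; "qvel": joint speeds; "effort": joint torques, N m; "ee_pos": TCP position; "ee_rot": TCP orientation; "force": force on the tool from outside, world axes, zero at the start; "torque": the same for the moment, N m; "gripper_width": finger opening in mm.
Only numpy, scipy, OpenCV 4.12 (cv2) and the standard library are available. Lean on these libraries where they do the work, as an engineer would, in place of code of your own. Each camera call takes 0.05 s, during which the arm holds its last target.

## Working session

There is one attempt and no reset: what is moved stays moved. The work goes in short steps, Python scripts to look and compute and a shell command to move; the robot and the scene stay as the last step left them, time stands still between calls to the robot, and variables do not carry over. Pictures are saved under pics/ and viewed, and the job is handed in when it is done.

```bash
mkdir -p pics; ls; python3 - <<'E'
from workcell import readout, optics
import cv2
print(readout.state())
for n in ("scene","top"):
    p,d=optics.grab_frame(n); cv2.imwrite(f"pics/{n}0.png",p[:,:,::-1])
    c=optics.camera_params(n); print(n,c)
E
```

```text
pics
{'time_s': 0.0, 'qpos': array([-6.63494526e+01,  1.83509577e+01,  8.97032804e+01,  1.80474180e-04,
        7.20415238e+01, -1.14669393e+00]), 'qvel': array([ 0.00214462,  0.04331522,  0.02887169, -0.05844757, -0.11545287,
        0.08270568]), 'effort': array([-8.54435712e-06, -4.12454832e+01, -2.31980073e+01,  7.26207113e-02,
        4.55174118e-02, -1.62525362e-04]), 'ee_pos': array([ 240.96040561, -521.54330317,  203.34829653]), 'ee_rot': array([-91.24935774,  89.90423797, 113.5478278 ]), 'force': array([ 0.77400291,  0.1824869 , -0.00527527]), 'torque': array([6.55708163e-05, 1.82124938e-02, 1.21254223e-02]), 'gripper_width': 91.40240794702102}
scene {'mtx': array([[485.88372619,   0.        , 276.09599721],
       [  0.        , 485.88372619, 208.05816516],
       [  0.        ,   0.        ,   1.        ]]), 'k1': -0.14348592624959697, 'R': array([[-0.50609311, -0.86229316,  0.0178958 ],
       [-0.6410037 ,  0.36217051, -0.67671764],
       [ 0.57704767, -0.35395341, -0.73602512]]), 't': array([329.85149642, 407.23361173, 921.94790677])}
top {'mtx': array([[543.66237936,   0.        , 281.92987595],
       [  0.        , 543.66237936, 207.13020935],
       [  0.        ,   0.        ,   1.        ]]), 'k1': -0.09610333697051769, 'R': array([[ 0.00371778, -0.99991903,  0.0121698 ],
       [-0.98808197, -0.00554598, -0.15382865],
       [ 0.15388369, -0.01145286, -0.98802259]]), 't': array([  -6.49301333,  609.92822921, 1382.54863905])}
```

View pics/scene0.png

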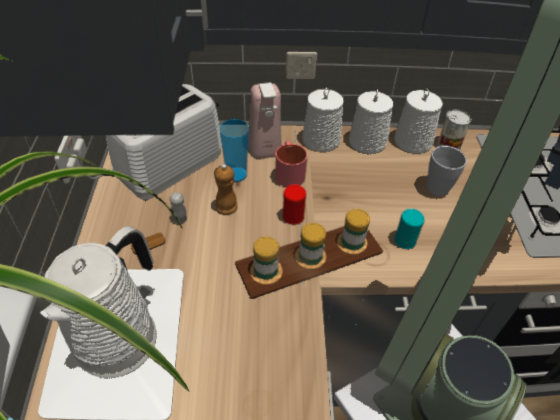

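View pics/top0.png

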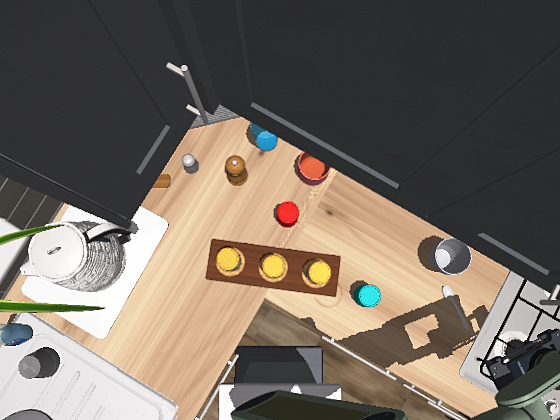

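The top view shows three brass lids at about (228,259), (273,266) and (319,271) on the tray. The red look-alike is at (288,213) and the turquoise one at (369,296). Next I'll enlarge this and localise the lids.

```bash
cat > h.py <<'E'
import numpy as np, cv2
from workcell import readout, optics
def pix2w(c,u,v,z):
    M=c['mtx']; D=np.array([c['k1'],0,0,0.])
    s=cv2.undistortPoints(np.array([[[u,v]]],float),M,D)[0,0]
    R=c['R'];t=c['t']; r=R.T@np.array([s[0],s[1],1]); o=-R.T@t
    return o+r*(z-o[2])/r[2]
E
python3 - <<'E'
from h import *
for n in ("top","scene"):
    im=cv2.imread(f"pics/{n}0.png"); c=optics.camera_params(n)
    hsv=cv2.cvtColor(im,cv2.COLOR_BGR2HSV)
    m=cv2.inRange(hsv,(18,150,110),(32,255,255))
    k,l,s,ce=cv2.connectedComponentsWithStats(m)
    for i in range(1,k):
        if s[i,4]>60: print(n,s[i],ce[i].round(1),pix2w(c,*ce[i],104).round(1))
    x0,y0=(195,180) if n=="top" else (225,170)
    cr=im[y0:y0+140,x0:x0+200]
    cv2.imwrite(f"pics/{n}crop.png",cv2.resize(cr,None,fx=4,fy=4,interpolation=cv2.INTER_CUBIC))
E
```

```text
top [216 247  23  24 407] [227.3 258.4] [471.1 132.5 104. ]
top [262 255  23  23 411] [273.  265.8] [453.5  18.6 104. ]
top [309 261  22  23 402] [319.4 272. ] [438.5 -96.6 104. ]
scene [346 209  24  19 332] [357.8 217.9] [437.1 -93.3 104. ]
scene [302 223  24  20 369] [313.4 232.3] [452.1  21.5 104. ]
scene [254 237  25  20 402] [266.  246.7] [469.3 135.1 104. ]
```

View pics/topcrop.png

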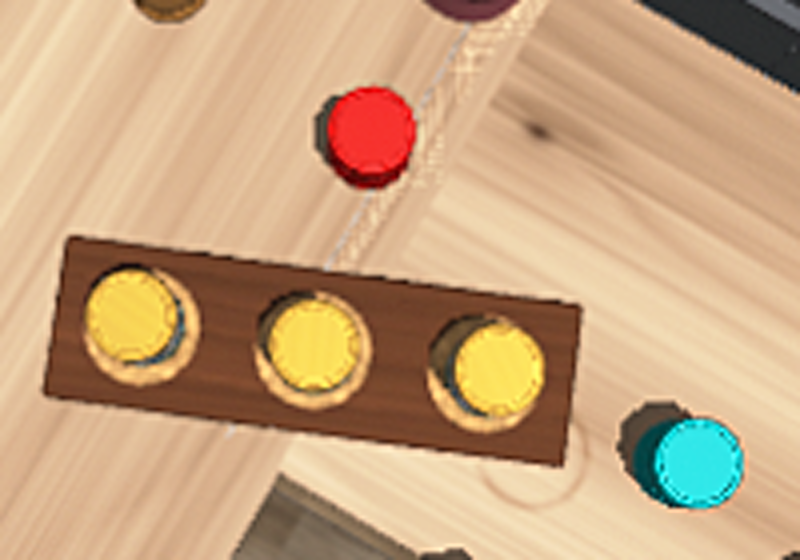

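View pics/scenecrop.png

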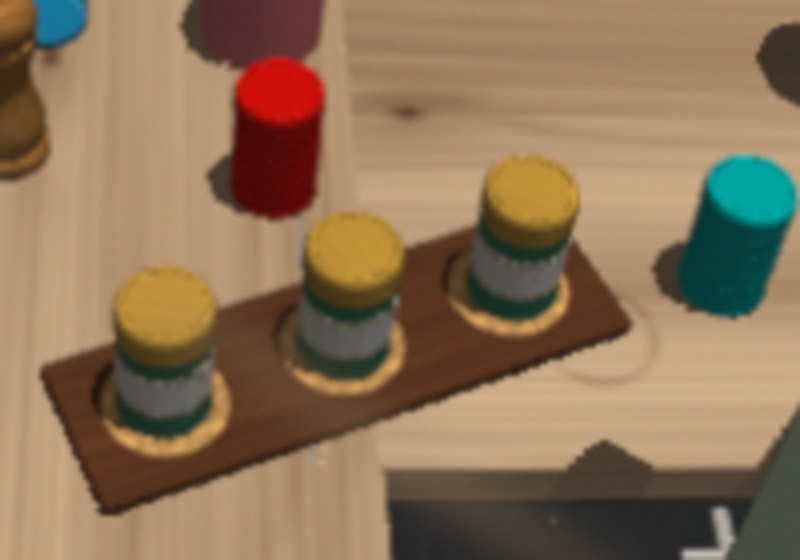

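Positions from the two cameras agree within about 3 mm. Next I'll check the tool orientation and look through the wrist camera.

```bash
cat >> h.py <<'E'
from scipy.spatial.transform import Rotation as Ro
def Rt(): return Ro.from_euler('xyz',readout.state()['ee_rot'],degrees=True).as_matrix()
def st():
    s=readout.state(); R=Rt()
    print(round(s['time_s'],2),s['ee_pos'].round(1),'F',s['force'].round(2),'w',round(s['gripper_width'],1),'jawdeg',np.degrees(np.arctan2(R[1,1],R[0,1])).round(1),'fing',R[:,0].round(3),'q',s['qpos'].round(1))
E
python3 - <<'E'
from h import *
st(); print(Rt().round(3))
# tray corners z=12 from crop
c=optics.camera_params("top")
pc=[pix2w(c,195+(u+.5)/4-.5,180+(v+.5)/4-.5,12) for u,v in ((67,237),(45,395),(580,304),(564,466))]
print(np.round(pc,1), np.mean(pc,0).round(1))
for n,p in (("red",(288,213)),("turq",(369,296))): print(n,pix2w(c,*p,92).round())
E
```

```text
0.1 [ 241.  -521.6  203.4] F [ 0.57  0.5  -0.3 ] w 91.2 jawdeg -65.2 fing [-0.001  0.001 -1.   ] q [-66.3  18.3  89.7   0.   72.   -1.1]
[[-0.001  0.419 -0.908]
 [ 0.001 -0.908 -0.419]
 [-1.    -0.002 -0.   ]]
[[ 528.5  184.2   12. ]
 [ 423.5  196.5   12. ]
 [ 485.4 -158.4   12. ]
 [ 378.4 -146.7   12. ]] [454.   18.9  12. ]
red [588. -19.  92.]
turq [ 379. -222.   92.]
```

```bash
R='x'; python3 -m creep '[{"translation":[1.14,3.27,0],"delta_rot":[0,0,0.05]},{"translation":[1.14,3.27,0],"delta_rot":[0,0,0.05]},{"translation":[1.14,3.27,0],"delta_rot":[0,0,0.05]},{"translation":[1.14,3.27,0],"delta_rot":[0,0,0.05]},{"translation":[1.14,3.27,0],"delta_rot":[0,0,0.05]}]' 1 30
```

```text
time_s: 0.52
ee_pos: [298.1, -356.7, 203.7]
ee_rot: [-100.8, 90.0, 118.4]
force: [0.9, -0.7, 0.0]
gripper_width: 91.4
```

```bash
python3 -m creep '[{"translation":[1.14,3.27,0],"delta_rot":[0,0,0.05]},{"translation":[1.14,3.27,0],"delta_rot":[0,0,0.05]},{"translation":[1.14,3.27,0],"delta_rot":[0,0,0.05]},{"translation":[1.14,3.27,0],"delta_rot":[0,0,0.05]},{"translation":[1.14,3.27,0],"delta_rot":[0,0,0.05]}]'
python3 -m creep '[{"translation":[1.14,3.27,0],"delta_rot":[0,0,0.05]},{"translation":[1.14,3.27,0],"delta_rot":[0,0,0.05]},{"translation":[1.14,3.27,0],"delta_rot":[0,0,0.05]},{"translation":[1.14,3.27,0],"delta_rot":[0,0,0.05]},{"translation":[1.14,3.27,0],"delta_rot":[0,0,0.05]}]'
python3 -m creep '[{"translation":[1.14,3.27,0],"delta_rot":[0,0,0.05]},{"translation":[1.14,3.27,0],"delta_rot":[0,0,0.05]},{"translation":[1.14,3.27,0],"delta_rot":[0,0,0.05]},{"translation":[1.14,3.27,0],"delta_rot":[0,0,0.05]},{"translation":[1.14,3.27,0],"delta_rot":[0,0,0.05]}]'
python3 -m creep '[{"translation":[0,0,0],"delta_rot":[0,0,0]},{"translation":[0,0,0],"delta_rot":[0,0,0]}]'
python3 - <<'E'
from h import *
st()
c=optics.camera_params("wrist"); p,d=optics.grab_frame("wrist"); cv2.imwrite("pics/w1.png",p[:,:,::-1]); np.savez("w1.npz",**c)
print(c)
E
```

```text
time_s: 0.93
ee_pos: [355.1, -193.3, 204.0]
ee_rot: [-94.0, 90.0, 139.6]
force: [1.1, -0.4, 0.9]
gripper_width: 91.2
time_s: 1.35
ee_pos: [412.1, -29.8, 204.1]
ee_rot: [-20.0, 90.0, -132.1]
force: [-0.2, 0.4, 0.1]
gripper_width: 91.5
time_s: 1.77
ee_pos: [469.1, 133.8, 203.9]
ee_rot: [-53.0, 90.0, -150.8]
force: [0.7, -0.1, 1.1]
gripper_width: 91.4
time_s: 1.93
ee_pos: [469.0, 133.1, 203.5]
ee_rot: [-54.2, 89.9, -152.0]
force: [-0.4, 0.2, 0.1]
gripper_width: 90.9
1.93 [469.  133.1 203.5] F [-0.39  0.2   0.09] w 90.9 jawdeg -7.7 fing [-0.001 -0.001 -1.   ] q [ 14.5  10.5 100.5  -0.   69.   22.3]
{'mtx': array([[289.66305654,   0.        , 282.21026746],
       [  0.        , 289.66305654, 212.67555529],
       [  0.        ,   0.        ,   1.        ]]), 'k1': -0.04168223517213069, 'R': array([[ 0.99080383, -0.13529963, -0.00133524],
       [-0.1307131 , -0.95967269,  0.24888234],
       [-0.03495508, -0.24641904, -0.96853281]]), 't': array([-446.30329737,  160.28550779,  437.72132745])}
```

View pics/w1.png

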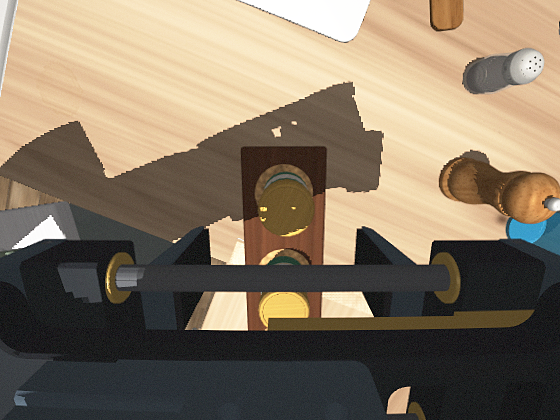

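The wrist view shows the left lid at about (286,208). It is centred between the fingers, whose inner edges are at about 209 and 357.

```bash
python3 - <<'E'
from h import *
c=dict(np.load("w1.npz")); im=cv2.imread("pics/w1.png")
m=cv2.inRange(cv2.cvtColor(im,cv2.COLOR_BGR2HSV),(18,120,60),(32,255,255)); m[:160]=0;m[240:]=0;m[:,:250]=0;m[:,330:]=0
ys,xs=np.nonzero(m); (u,v),r=cv2.minEnclosingCircle(np.c_[xs,ys].astype(np.float32)); print(u,v,r,pix2w(c,u,v,104))
x0,y0=240,140
cv2.imwrite("pics/w1c.png",cv2.resize(im[140:250,230:340],None,fx=5,fy=5))
E
```

```text
285.0 200.0 35.6932373046875 [472.83252573 142.60142264 104.        ]
```

View pics/w1c.png

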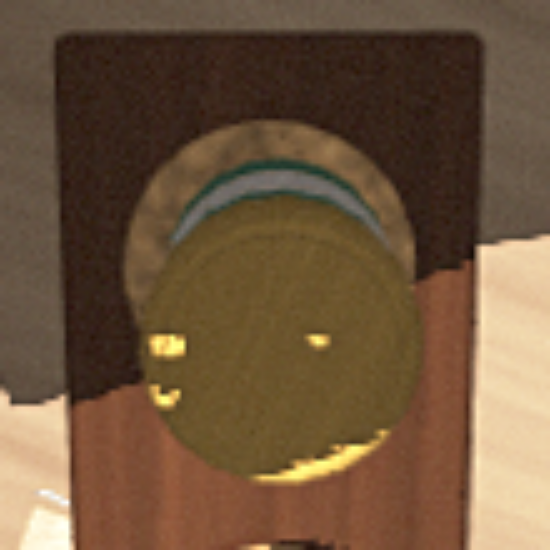

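```bash
python3 - <<'E'
from h import *
c=dict(np.load("w1.npz"))
print(pix2w(c,286,210,104))
E
```

```text
[472.46815117 132.41007608 104.        ]
```

```bash
python3 -m creep '[{"translation":[0.2,0,-2.5],"delta_rot":[0,0,0]},{"translation":[0,0,-2.5],"delta_rot":[0,0,0]},{"translation":[0,0,-2.5],"delta_rot":[0,0,0]},{"translation":[0,0,-2.5],"delta_rot":[0,0,0]},{"translation":[0,0,-2],"delta_rot":[0,0,0]}]'
python3 -m creep '[{"translation":[0,0,-1.5],"delta_rot":[0,0,0]},{"translation":[0,0,-0.85],"delta_rot":[0,0,0]},{"translation":[0,0,0],"delta_rot":[0,0,0]}]'
python3 - <<'E'
from h import *
st()
p,d=optics.grab_frame("wrist"); cv2.imwrite("pics/w2.png",p[:,:,::-1])
E
```

```text
time_s: 2.4
ee_pos: [469.8, 130.1, 82.7]
ee_rot: [-55.3, 89.9, -153.4]
force: [-0.1, 0.5, 0.7]
gripper_width: 91.3
time_s: 2.65
ee_pos: [469.5, 130.4, 59.2]
ee_rot: [-63.9, 89.8, -161.9]
force: [-1.3, -0.0, 0.3]
gripper_width: 91.5
2.65 [469.5 130.4  59.2] F [-1.34 -0.01  0.29] w 91.5 jawdeg -8.0 fing [-0.004 -0.001 -1.   ] q [ 14.2  19.  112.5  -0.   48.7  22.2]
```

View pics/w2.png

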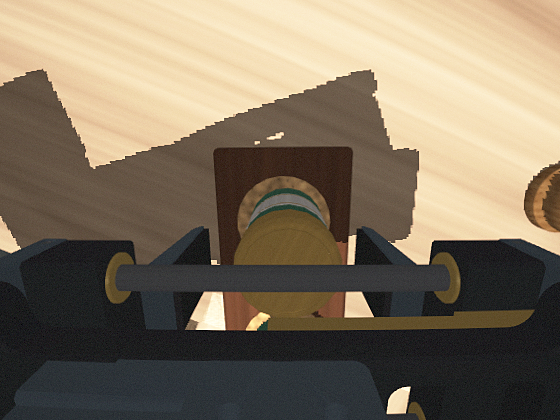

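The tin sits about 4 px, or 2 mm, towards +x of the jaw centre. I'll correct that and close.

```bash
python3 -m creep '[{"translation":[0.2,0.2,0],"delta_rot":[0,0,0]},{"translation":[0,0,0],"delta_rot":[0,0,0]},{"translation":[0,0,0],"delta_rot":[0,0,0]}]'
python3 -c "from h import *;st()"
python3 -m creep '[{"translation":[0,0,0],"delta_rot":[0,0,0]},{"translation":[0,0,0],"delta_rot":[0,0,0]},{"translation":[0,0,0],"delta_rot":[0,0,0]},{"translation":[0,0,0],"delta_rot":[0,0,0]},{"translation":[0,0,0],"delta_rot":[0,0,0]}]' -1 30
python3 -m creep '[{"translation":[0,0,0],"delta_rot":[0,0,0]},{"translation":[0,0,0],"delta_rot":[0,0,0]},{"translation":[0,0,0],"delta_rot":[0,0,0]},{"translation":[0,0,0],"delta_rot":[0,0,0]},{"translation":[0,0,0],"delta_rot":[0,0,0]}]'
python3 -c "from h import *;st()"
```

```text
time_s: 2.95
ee_pos: [474.1, 134.2, 61.8]
ee_rot: [111.2, 89.9, 13.2]
force: [0.4, -0.3, -0.6]
gripper_width: 91.1
2.95 [474.1 134.2  61.8] F [ 0.39 -0.26 -0.59] w 91.1 jawdeg -7.9 fing [ 0.002  0.001 -1.   ] q [ 14.5  19.1 111.9  -0.   48.9  22.4]
time_s: 3.37
ee_pos: [473.1, 134.0, 60.7]
ee_rot: [85.9, 90.0, -12.0]
force: [0.1, -0.5, -0.1]
gripper_width: 60.6
time_s: 3.78
ee_pos: [473.1, 134.0, 60.7]
ee_rot: [-99.9, 90.0, 162.2]
force: [0.5, -0.2, 1.1]
gripper_width: 57.5
3.78 [473.1 134.   60.7] F [ 0.51 -0.2   1.15] w 57.5 jawdeg -7.9 fing [-0.  0. -1.] q [ 14.5  19.1 112.    0.   48.9  22.4]
```

```bash
python3 -m creep '[{"translation":[0,0,0.5],"delta_rot":[0,0,0]},{"translation":[0,0,1],"delta_rot":[0,0,0]},{"translation":[0,0,1],"delta_rot":[0,0,0]},{"translation":[0,0,1],"delta_rot":[0,0,0]},{"translation":[0,0,0.5],"delta_rot":[0,0,0]}]' - 30
cat > w.py <<'E'
from h import *
st()
a=[]
E
python3 -m creep '[{"translation":[0,0,0],"delta_rot":[0,0,0]},{"translation":[0,0,0],"delta_rot":[0,0,0]},{"translation":[0,0,0],"delta_rot":[0,0,0]},{"translation":[0,0,0],"delta_rot":[0,0,0]},{"translation":[0,0,0],"delta_rot":[0,0,0]}]'
for i in 1 2 3 4 5 6; do python3 -m creep '[{"translation":[0,0,0],"delta_rot":[0,0,0]}]' | grep -E "force|ee_pos"; done
python3 -c "from h import *;st();print(readout.state()['effort'],readout.state()['torque'])"
```

```text
time_s: 4.2
ee_pos: [474.0, 134.2, 102.3]
ee_rot: [110.9, 89.9, 13.0]
force: [0.1, 0.6, -1.9]
gripper_width: 57.8
time_s: 4.62
ee_pos: [472.8, 133.9, 100.2]
ee_rot: [-63.0, 89.9, -160.9]
force: [1.0, 0.2, -1.1]
gripper_width: 57.8
ee_pos: [473.0, 133.9, 100.3]
force: [-0.5, 0.0, -2.0]
ee_pos: [473.0, 134.0, 100.4]
force: [0.2, 0.1, -0.5]
ee_pos: [473.1, 134.0, 100.5]
force: [0.6, -0.4, -0.8]
ee_pos: [473.1, 134.0, 100.6]
force: [0.0, 0.8, -1.3]
ee_pos: [473.2, 134.0, 100.6]
force: [-0.8, -1.2, -1.2]
ee_pos: [473.2, 134.0, 100.7]
force: [0.3, -0.2, -0.7]
5.12 [473.2 134.  100.7] F [ 0.29 -0.18 -0.66] w 57.5 jawdeg -7.9 fing [ 0. -0. -1.] q [ 14.5  16.3 109.1  -0.   54.6  22.4]
[ 5.84671416e-04 -3.61061561e+01 -1.98179251e+01  6.88738190e-02
  4.78258429e-03  1.99425313e-05] [-0.03332056 -0.08079292  0.01683513]
```

```bash
python3 - <<'E'
from h import *
for n in("scene","top"):
    p,d=optics.grab_frame(n); im=p[:,:,::-1]
    x0,y0=(195,180) if n=="top" else (225,170)
    cv2.imwrite(f"pics/{n}2.png",cv2.resize(im[y0:y0+140,x0:x0+200],None,fx=4,fy=4))
E
```

```text
(no output)
```

View pics/scene2.png

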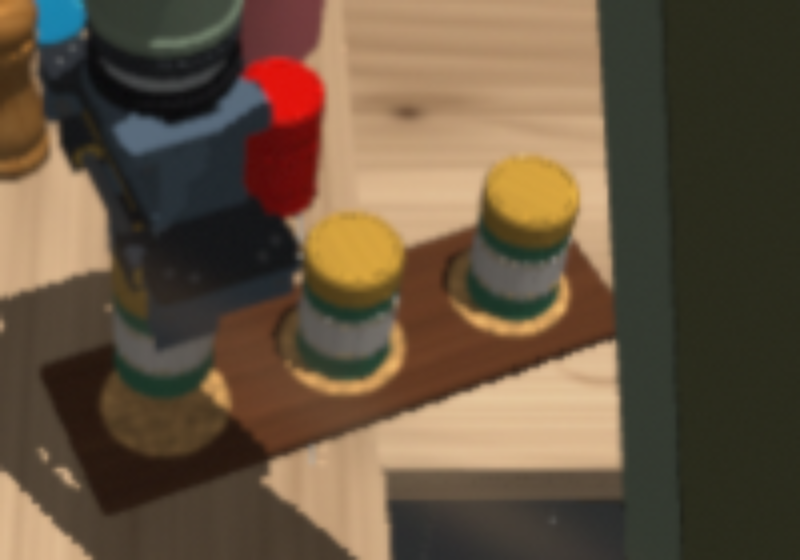

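View pics/top2.png

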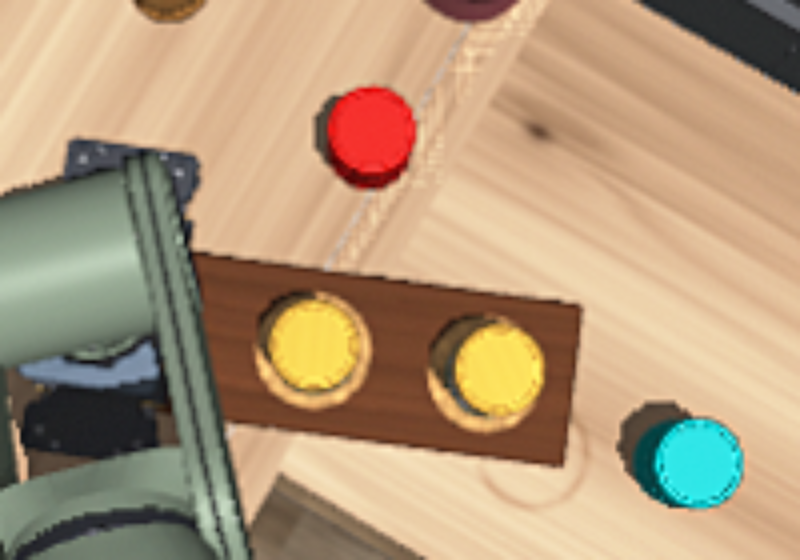

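The left tin is clear of its cork and weighs about 1.1 N. I'll set it back with a 2 mm correction in -x, because the grasp had pulled it slightly to +x.

```bash
python3 -m creep '[{"translation":[-0.1,0,-0.6],"delta_rot":[0,0,0]},{"translation":[-0.1,0,-1],"delta_rot":[0,0,0]},{"translation":[0,0,-1],"delta_rot":[0,0,0]},{"translation":[0,0,-0.6],"delta_rot":[0,0,0]},{"translation":[0,0,-0.3],"delta_rot":[0,0,0]}]'
python3 -m creep '[{"translation":[0,0,-0.2],"delta_rot":[0,0,0]},{"translation":[0,0,-0.15],"delta_rot":[0,0,0]},{"translation":[0,0,-0.1],"delta_rot":[0,0,0]},{"translation":[0,0,0],"delta_rot":[0,0,0]},{"translation":[0,0,0],"delta_rot":[0,0,0]}]'
python3 -c "from h import *;st()"
```

```text
time_s: 5.63
ee_pos: [470.4, 133.8, 64.5]
ee_rot: [-65.9, 89.9, -163.8]
force: [0.0, -0.6, -1.2]
gripper_width: 57.4
time_s: 6.05
ee_pos: [471.4, 134.1, 61.4]
ee_rot: [108.2, 90.0, 10.3]
force: [0.4, -0.4, -1.9]
gripper_width: 57.7
6.05 [471.4 134.1  61.4] F [ 0.42 -0.43 -1.87] w 57.7 jawdeg -7.9 fing [ 0.001  0.    -1.   ] q [ 14.5  18.9 112.2  -0.   48.9  22.4]
```

```bash
python3 -m creep '[{"translation":[0,0,-0.05],"delta_rot":[0,0,0]},{"translation":[0,0,-0.03],"delta_rot":[0,0,0]},{"translation":[0,0,0],"delta_rot":[0,0,0]},{"translation":[0,0,0],"delta_rot":[0,0,0]},{"translation":[0,0,0],"delta_rot":[0,0,0]}]'
for i in 1 2 3; do python3 -m creep '[{"translation":[0,0,0],"delta_rot":[0,0,0]}]' | grep -E "force|ee_pos"; done
```

```text
time_s: 6.47
ee_pos: [471.4, 134.1, 60.6]
ee_rot: [108.8, 90.0, 10.9]
force: [-0.6, -0.0, 1.8]
gripper_width: 57.5
ee_pos: [471.3, 134.1, 60.6]
force: [0.5, -0.1, 2.3]
ee_pos: [471.4, 134.1, 60.7]
force: [-0.8, 0.2, 2.9]
ee_pos: [471.3, 134.1, 60.6]
force: [-0.6, -0.0, 2.8]
```

```bash
python3 -m creep '[{"translation":[0,0,0],"delta_rot":[0,0,0]},{"translation":[0,0,0],"delta_rot":[0,0,0]},{"translation":[0,0,0],"delta_rot":[0,0,0]},{"translation":[0,0,0],"delta_rot":[0,0,0]},{"translation":[0,0,0],"delta_rot":[0,0,0]}]' 1
python3 -m creep '[{"translation":[0,0,0.5],"delta_rot":[0,0,0]},{"translation":[0,0,1.5],"delta_rot":[0,0,0]},{"translation":[0,0,2.5],"delta_rot":[0,0,0]},{"translation":[0,0,3],"delta_rot":[0,0,0]},{"translation":[0,0,2.5],"delta_rot":[0,0,0]}]'
python3 -m creep '[{"translation":[-0.36,-2.29,0],"delta_rot":[0,0,0]},{"translation":[-0.36,-2.29,0],"delta_rot":[0,0,0]},{"translation":[-0.36,-2.29,0],"delta_rot":[0,0,0]},{"translation":[-0.36,-2.29,0],"delta_rot":[0,0,0]},{"translation":[-0.35,-2.3,0],"delta_rot":[0,0,0]}]'
python3 -m creep '[{"translation":[0,0,0],"delta_rot":[0,0,0]},{"translation":[0,0,0],"delta_rot":[0,0,0]},{"translation":[0,0,0],"delta_rot":[0,0,0]},{"translation":[0,0,0],"delta_rot":[0,0,0]}]'
python3 - <<'E'
from h import *
st()
c=optics.camera_params("wrist"); p,d=optics.grab_frame("wrist"); cv2.imwrite("pics/w3.png",p[:,:,::-1]); np.savez("w3.npz",**c)
E
```

```text
time_s: 7.13
ee_pos: [471.1, 134.0, 60.2]
ee_rot: [-60.1, 90.0, -158.0]
force: [0.6, -1.0, 0.3]
gripper_width: 87.9
time_s: 7.55
ee_pos: [471.3, 134.0, 162.2]
ee_rot: [109.6, 90.0, 11.7]
force: [1.3, -0.8, 0.9]
gripper_width: 91.5
time_s: 7.97
ee_pos: [452.9, 18.5, 160.8]
ee_rot: [94.8, 90.0, -3.1]
force: [-0.6, -0.3, 0.1]
gripper_width: 91.4
time_s: 8.3
ee_pos: [453.5, 20.2, 160.5]
ee_rot: [138.7, 90.0, 40.8]
force: [1.1, 0.2, -0.4]
gripper_width: 91.1
8.3 [453.5  20.2 160.5] F [ 1.07  0.16 -0.39] w 91.1 jawdeg -7.9 fing [ 0.  0. -1.] q [  1.1   9.5 108.5   0.   62.    8.9]
```

View pics/w3.png

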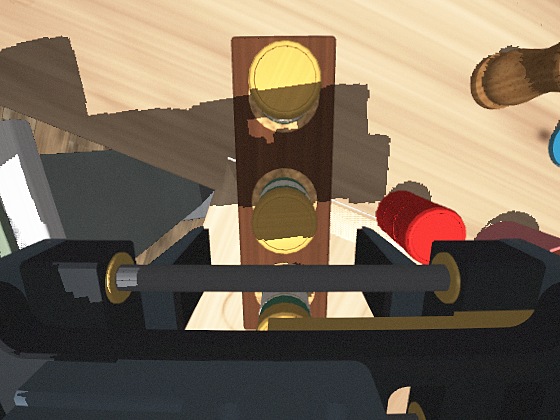

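The left tin stands upright on its cork, with its lid at (285,80). The middle lid is at about (285,219), between the fingers.

```bash
python3 - <<'E'
from h import *
c=dict(np.load("w3.npz"))
for p in ((285,79),(285,219)): print(pix2w(c,*p,104).round(1))
im=cv2.imread("pics/w3.png"); cv2.imwrite("pics/w3c.png",cv2.resize(im[30:270,220:350],None,fx=2.5,fy=2.5))
E
```

```text
[471.  131.8 104. ]
[456.1  22.4 104. ]
```

View pics/w3c.png

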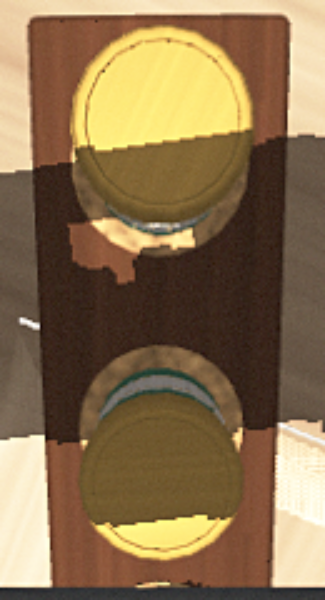

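```bash
python3 -m creep '[{"translation":[0.1,0,-2.3],"delta_rot":[0,0,0]},{"translation":[0,0,-2.4],"delta_rot":[0,0,0]},{"translation":[0,0,-2.3],"delta_rot":[0,0,0]},{"translation":[0,0,-2],"delta_rot":[0,0,0]},{"translation":[0,0,-1],"delta_rot":[0,0,0]}]'
python3 -m creep '[{"translation":[0,0,0],"delta_rot":[0,0,0]},{"translation":[0,0,0],"delta_rot":[0,0,0]},{"translation":[0,0,0],"delta_rot":[0,0,0]},{"translation":[0,0,0],"delta_rot":[0,0,0]},{"translation":[0,0,0],"delta_rot":[0,0,0]}]'
python3 - <<'E'
from h import *
st()
p,d=optics.grab_frame("wrist"); cv2.imwrite("pics/w4.png",p[:,:,::-1])
E
```

```text
time_s: 8.77
ee_pos: [452.8, 20.2, 58.1]
ee_rot: [-82.5, 89.8, 179.7]
force: [0.3, 1.0, -0.1]
gripper_width: 91.0
time_s: 9.18
ee_pos: [455.0, 19.6, 61.2]
ee_rot: [98.9, 89.9, 1.0]
force: [-0.1, -0.9, 0.4]
gripper_width: 90.9
9.18 [455.   19.6  61.2] F [-0.13 -0.94  0.41] w 90.9 jawdeg -7.9 fing [ 0.002  0.    -1.   ] q [  1.   16.3 116.5   0.   47.1   8.9]
```

View pics/w4.png

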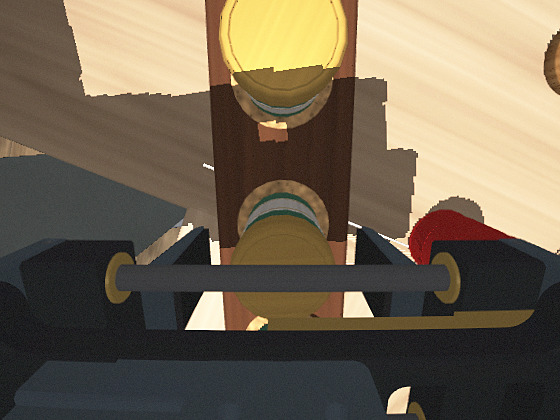

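The lid spans columns 231–335, so it is centred in the jaws. I'll close and lift.

```bash
python3 -m creep '[{"translation":[0,0,0],"delta_rot":[0,0,0]},{"translation":[0,0,0],"delta_rot":[0,0,0]},{"translation":[0,0,0],"delta_rot":[0,0,0]},{"translation":[0,0,0],"delta_rot":[0,0,0]},{"translation":[0,0,0],"delta_rot":[0,0,0]}]' -1 30
python3 -m creep '[{"translation":[0,0,0],"delta_rot":[0,0,0]},{"translation":[0,0,0],"delta_rot":[0,0,0]},{"translation":[0,0,0],"delta_rot":[0,0,0]},{"translation":[0,0,0],"delta_rot":[0,0,0]},{"translation":[0,0,0],"delta_rot":[0,0,0]}]'
python3 -c "from h import *;st()"
python3 -m creep '[{"translation":[0,0,0.5],"delta_rot":[0,0,0]},{"translation":[0,0,1],"delta_rot":[0,0,0]},{"translation":[0,0,1],"delta_rot":[0,0,0]},{"translation":[0,0,1],"delta_rot":[0,0,0]},{"translation":[0,0,0.5],"delta_rot":[0,0,0]}]'
python3 -m creep '[{"translation":[0,0,0],"delta_rot":[0,0,0]},{"translation":[0,0,0],"delta_rot":[0,0,0]},{"translation":[0,0,0],"delta_rot":[0,0,0]},{"translation":[0,0,0],"delta_rot":[0,0,0]},{"translation":[0,0,0],"delta_rot":[0,0,0]}]'
for i in 1 2 3 4 5 6; do python3 -m creep '[{"translation":[0,0,0],"delta_rot":[0,0,0]}]' | grep -E "force|ee_pos"; done
python3 - <<'E'
from h import *
st()
p,d=optics.grab_frame("scene"); cv2.imwrite("pics/s4.png",cv2.resize(p[170:310,225:425,::-1],None,fx=4,fy=4))
E
```

```text
time_s: 9.65
ee_pos: [454.3, 19.4, 60.4]
ee_rot: [85.0, 90.0, -12.9]
force: [1.2, -0.8, 0.9]
gripper_width: 60.8
time_s: 10.07
ee_pos: [454.7, 19.3, 60.5]
ee_rot: [91.0, 89.9, -6.9]
force: [3.0, -0.1, -0.7]
gripper_width: 57.6
10.07 [454.7  19.3  60.5] F [ 3.01 -0.05 -0.72] w 57.6 jawdeg -7.9 fing [ 0.001 -0.    -1.   ] q [  1.   16.3 116.6  -0.   47.    8.9]
time_s: 10.48
ee_pos: [453.2, 19.5, 100.6]
ee_rot: [-85.1, 89.9, 177.0]
force: [0.1, -0.0, -7.0]
gripper_width: 57.9
time_s: 10.9
ee_pos: [453.7, 19.4, 99.8]
ee_rot: [-80.3, 89.9, -178.2]
force: [-1.1, -0.8, -6.2]
gripper_width: 57.2
ee_pos: [454.0, 19.4, 100.0]
force: [0.4, -0.3, -6.8]
ee_pos: [454.1, 19.4, 100.1]
force: [-0.3, -0.2, -7.1]
ee_pos: [454.2, 19.4, 100.2]
force: [0.4, -0.0, -7.4]
ee_pos: [454.3, 19.4, 100.3]
force: [0.9, -0.6, -6.4]
ee_pos: [454.3, 19.4, 100.4]
force: [-0.6, 0.9, -7.4]
ee_pos: [454.3, 19.4, 100.4]
force: [0.5, 0.2, -7.4]
11.4 [454.3  19.4 100.4] F [ 0.49  0.19 -7.38] w 57.7 jawdeg -7.9 fing [ 0. -0. -1.] q [  1.   13.3 113.6  -0.   53.1   8.9]
```

View pics/s4.png

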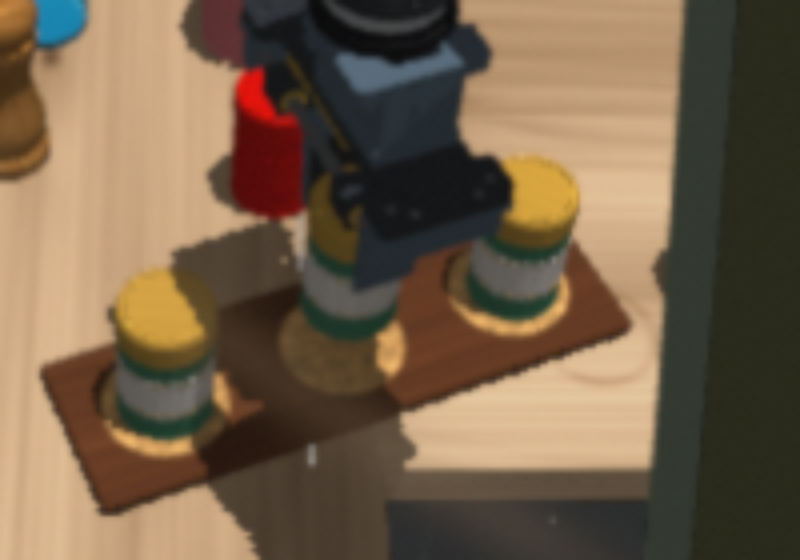

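The middle tin weighs about 7.0 N, or 0.71 kg. The right one still has to be felt, so I'll set this back first.

```bash
python3 -m creep '[{"translation":[0,0,-0.6],"delta_rot":[0,0,0]},{"translation":[0,0,-1],"delta_rot":[0,0,0]},{"translation":[0,0,-1],"delta_rot":[0,0,0]},{"translation":[0,0,-0.6],"delta_rot":[0,0,0]},{"translation":[0,0,-0.3],"delta_rot":[0,0,0]}]'
python3 -m creep '[{"translation":[0,0,-0.2],"delta_rot":[0,0,0]},{"translation":[0,0,-0.15],"delta_rot":[0,0,0]},{"translation":[0,0,-0.1],"delta_rot":[0,0,0]},{"translation":[0,0,0],"delta_rot":[0,0,0]},{"translation":[0,0,0],"delta_rot":[0,0,0]}]'
python3 -m creep '[{"translation":[0,0,-0.04],"delta_rot":[0,0,0]},{"translation":[0,0,0],"delta_rot":[0,0,0]},{"translation":[0,0,0],"delta_rot":[0,0,0]},{"translation":[0,0,0],"delta_rot":[0,0,0]},{"translation":[0,0,0],"delta_rot":[0,0,0]}]'
for i in 1 2 ; do python3 -m creep '[{"translation":[0,0,0],"delta_rot":[0,0,0]}]' | grep -E "force|ee_pos"; done
```

```text
time_s: 11.87
ee_pos: [453.5, 19.4, 64.3]
ee_rot: [-80.4, 89.9, -178.3]
force: [0.6, -0.9, -7.0]
gripper_width: 57.5
time_s: 12.28
ee_pos: [454.5, 19.4, 61.1]
ee_rot: [95.7, 90.0, -2.2]
force: [-0.2, 0.8, -6.1]
gripper_width: 57.4
time_s: 12.7
ee_pos: [454.3, 19.4, 60.5]
ee_rot: [94.4, 90.0, -3.5]
force: [-0.5, -0.1, -7.1]
gripper_width: 57.6
ee_pos: [454.3, 19.4, 60.5]
force: [-0.0, 0.1, -5.8]
ee_pos: [454.3, 19.4, 60.5]
force: [-0.7, 0.1, -6.9]
```

Still carrying the weight, so I'll go slightly lower.

```bash
python3 -m creep '[{"translation":[0,0,-0.05],"delta_rot":[0,0,0]},{"translation":[0,0,0],"delta_rot":[0,0,0]},{"translation":[0,0,0],"delta_rot":[0,0,0]}]'
python3 -m creep '[{"translation":[0,0,-0.04],"delta_rot":[0,0,0]},{"translation":[0,0,0],"delta_rot":[0,0,0]},{"translation":[0,0,0],"delta_rot":[0,0,0]}]'
python3 -m creep '[{"translation":[0,0,0],"delta_rot":[0,0,0]},{"translation":[0,0,0],"delta_rot":[0,0,0]},{"translation":[0,0,0],"delta_rot":[0,0,0]}]'
```

```text
time_s: 13.12
ee_pos: [454.3, 19.4, 60.4]
ee_rot: [95.7, 90.0, -2.2]
force: [-2.2, 0.2, 2.0]
gripper_width: 57.5
time_s: 13.37
ee_pos: [454.4, 19.4, 60.4]
ee_rot: [97.1, 90.0, -0.8]
force: [-2.9, 0.1, 4.9]
gripper_width: 57.3
time_s: 13.62
ee_pos: [454.4, 19.4, 60.4]
ee_rot: [99.1, 90.0, 1.2]
force: [-1.9, -0.7, 5.1]
gripper_width: 57.9
```

```bash
python3 -m creep '[{"translation":[0,0,0],"delta_rot":[0,0,0]},{"translation":[0,0,0],"delta_rot":[0,0,0]},{"translation":[0,0,0],"delta_rot":[0,0,0]},{"translation":[0,0,0],"delta_rot":[0,0,0]},{"translation":[0,0,0],"delta_rot":[0,0,0]}]' 1
python3 -m creep '[{"translation":[0,0,0.6],"delta_rot":[0,0,0]},{"translation":[0,0,1.5],"delta_rot":[0,0,0]},{"translation":[0,0,2.5],"delta_rot":[0,0,0]},{"translation":[0,0,3],"delta_rot":[0,0,0]},{"translation":[0,0,2.5],"delta_rot":[0,0,0]}]'
python3 -m creep '[{"translation":[-0.29,-2.29,0],"delta_rot":[0,0,0]},{"translation":[-0.29,-2.29,0],"delta_rot":[0,0,0]},{"translation":[-0.29,-2.29,0],"delta_rot":[0,0,0]},{"translation":[-0.29,-2.29,0],"delta_rot":[0,0,0]},{"translation":[-0.29,-2.3,0],"delta_rot":[0,0,0]}]'
python3 -m creep '[{"translation":[0,0,0],"delta_rot":[0,0,0]},{"translation":[0,0,0],"delta_rot":[0,0,0]},{"translation":[0,0,0],"delta_rot":[0,0,0]},{"translation":[0,0,0],"delta_rot":[0,0,0]}]'
python3 - <<'E'
from h import *
st()
c=optics.camera_params("wrist"); p,d=optics.grab_frame("wrist"); cv2.imwrite("pics/w5.png",p[:,:,::-1]); np.savez("w5.npz",**c)
E
```

```text
time_s: 14.03
ee_pos: [454.6, 19.4, 59.6]
ee_rot: [98.3, 90.0, 0.3]
force: [0.1, -0.5, -0.5]
gripper_width: 87.9
time_s: 14.45
ee_pos: [454.4, 19.4, 162.5]
ee_rot: [99.6, 89.9, 1.7]
force: [0.0, -0.1, 0.7]
gripper_width: 90.9
time_s: 14.87
ee_pos: [439.6, -96.2, 161.2]
ee_rot: [84.3, 89.9, -13.6]
force: [1.2, -0.8, -0.4]
gripper_width: 91.3
time_s: 15.2
ee_pos: [439.9, -94.4, 160.7]
ee_rot: [152.6, 90.0, 54.8]
force: [0.2, -0.4, -0.0]
gripper_width: 91.2
15.2 [439.9 -94.4 160.7] F [ 0.16 -0.42 -0.04] w 91.2 jawdeg -7.9 fing [ 0.  0. -1.] q [-13.6   9.1 109.    0.   61.9  -5.7]
```

View pics/w5.png

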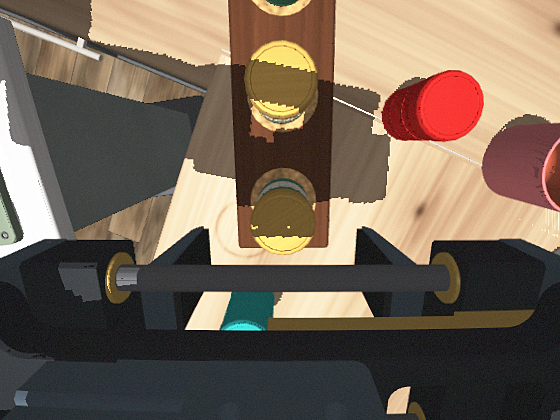

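The middle tin stands on its cork, with its lid at (281,80). The right lid at (282,220) is centred, so I'll descend.

```bash
python3 -m creep '[{"translation":[0,0,-2.3],"delta_rot":[0,0,0]},{"translation":[0,0,-2.4],"delta_rot":[0,0,0]},{"translation":[0,0,-2.3],"delta_rot":[0,0,0]},{"translation":[0,0,-2],"delta_rot":[0,0,0]},{"translation":[0,0,-1],"delta_rot":[0,0,0]}]'
python3 -m creep '[{"translation":[0,0,0],"delta_rot":[0,0,0]},{"translation":[0,0,0],"delta_rot":[0,0,0]},{"translation":[0,0,0],"delta_rot":[0,0,0]},{"translation":[0,0,0],"delta_rot":[0,0,0]},{"translation":[0,0,0],"delta_rot":[0,0,0]}]'
python3 - <<'E'
from h import *
st()
p,d=optics.grab_frame("wrist"); cv2.imwrite("pics/w6.png",p[:,:,::-1])
E
```

```text
time_s: 15.67
ee_pos: [438.4, -94.0, 58.4]
ee_rot: [-97.6, 89.8, 164.6]
force: [0.1, -0.6, -0.6]
gripper_width: 91.3
time_s: 16.08
ee_pos: [440.5, -95.2, 61.5]
ee_rot: [85.5, 89.9, -12.4]
force: [-0.3, -0.2, -0.4]
gripper_width: 91.0
16.08 [440.5 -95.2  61.5] F [-0.28 -0.19 -0.4 ] w 91.0 jawdeg -7.9 fing [ 0.002 -0.    -1.   ] q [-13.7  15.9 117.1   0.   46.9  -5.8]
```

View pics/w6.png

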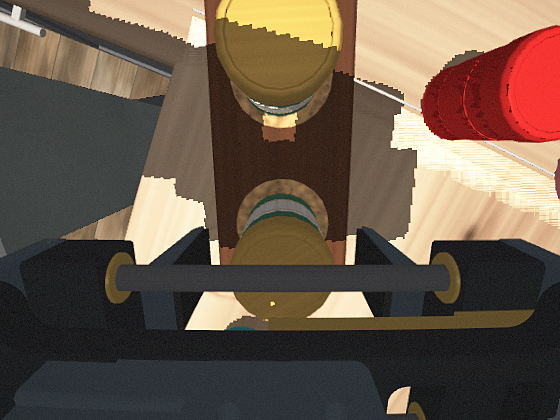

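The lid spans columns 230–334, so it is centred. I'll grip and lift.

```bash
python3 -m creep '[{"translation":[0,0,0],"delta_rot":[0,0,0]},{"translation":[0,0,0],"delta_rot":[0,0,0]},{"translation":[0,0,0],"delta_rot":[0,0,0]},{"translation":[0,0,0],"delta_rot":[0,0,0]},{"translation":[0,0,0],"delta_rot":[0,0,0]}]' -1 30
python3 -m creep '[{"translation":[0,0,0],"delta_rot":[0,0,0]},{"translation":[0,0,0],"delta_rot":[0,0,0]},{"translation":[0,0,0],"delta_rot":[0,0,0]},{"translation":[0,0,0],"delta_rot":[0,0,0]},{"translation":[0,0,0],"delta_rot":[0,0,0]}]'
python3 -c "from h import *;st()"
python3 -m creep '[{"translation":[0,0,0.5],"delta_rot":[0,0,0]},{"translation":[0,0,1],"delta_rot":[0,0,0]},{"translation":[0,0,1],"delta_rot":[0,0,0]},{"translation":[0,0,1],"delta_rot":[0,0,0]},{"translation":[0,0,0.5],"delta_rot":[0,0,0]}]'
python3 -m creep '[{"translation":[0,0,0],"delta_rot":[0,0,0]},{"translation":[0,0,0],"delta_rot":[0,0,0]},{"translation":[0,0,0],"delta_rot":[0,0,0]},{"translation":[0,0,0],"delta_rot":[0,0,0]},{"translation":[0,0,0],"delta_rot":[0,0,0]}]'
for i in 1 2 3 4 5 6; do python3 -m creep '[{"translation":[0,0,0],"delta_rot":[0,0,0]}]' | grep -E "force|ee_pos"; done
python3 - <<'E'
from h import *
st()
p,d=optics.grab_frame("scene"); cv2.imwrite("pics/s6.png",cv2.resize(p[170:310,225:425,::-1],None,fx=4,fy=4))
E
```

```text
time_s: 16.55
ee_pos: [439.8, -95.2, 60.6]
ee_rot: [92.7, 90.0, -5.3]
force: [-0.1, 0.5, 0.2]
gripper_width: 60.9
time_s: 16.97
ee_pos: [439.9, -95.2, 60.6]
ee_rot: [82.4, 90.0, -15.5]
force: [0.3, -1.1, -0.8]
gripper_width: 57.4
16.97 [439.9 -95.2  60.6] F [ 0.34 -1.07 -0.83] w 57.4 jawdeg -7.9 fing [ 0. -0. -1.] q [-13.7  15.9 117.2  -0.   46.9  -5.8]
time_s: 17.38
ee_pos: [439.7, -95.2, 101.4]
ee_rot: [93.0, 90.0, -4.9]
force: [0.4, 0.3, -3.4]
gripper_width: 57.4
time_s: 17.8
ee_pos: [439.3, -95.1, 100.0]
ee_rot: [-96.7, 89.9, 165.4]
force: [-0.4, -0.3, -3.6]
gripper_width: 57.5
ee_pos: [439.5, -95.1, 100.2]
force: [0.3, -0.5, -2.8]
ee_pos: [439.6, -95.2, 100.3]
force: [0.4, 0.9, -3.3]
ee_pos: [439.7, -95.2, 100.4]
force: [-0.4, 0.3, -3.3]
ee_pos: [439.7, -95.2, 100.5]
force: [0.5, 0.3, -3.6]
ee_pos: [439.8, -95.2, 100.6]
force: [1.2, -0.3, -3.9]
ee_pos: [439.8, -95.2, 100.6]
force: [-0.2, -0.3, -2.9]
18.3 [439.8 -95.2 100.6] F [-0.19 -0.32 -2.87] w 57.5 jawdeg -7.9 fing [ 0. -0. -1.] q [-13.7  12.9 114.1  -0.   53.   -5.8]
```

View pics/s6.png

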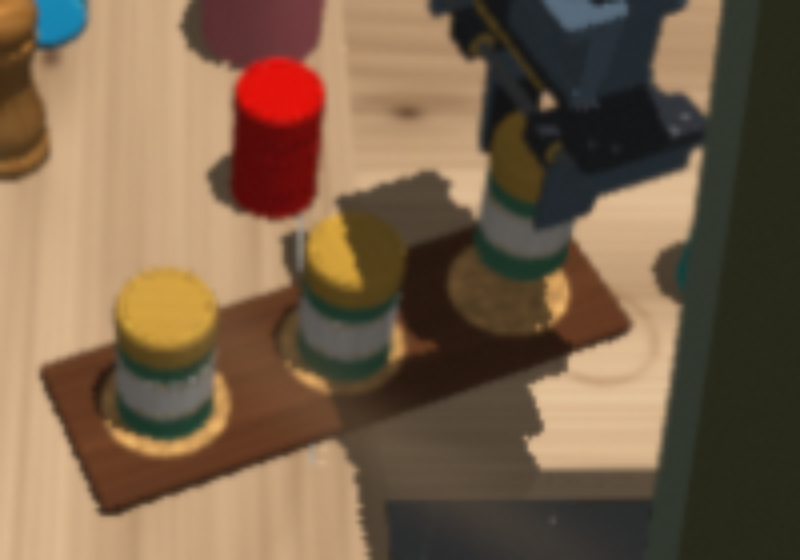

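The right tin weighs about 3.3 N, so the three are 1.1, 7.0 and 3.3 N and the middle one is heaviest. I'll set the right one back and return to it.

```bash
python3 -m creep '[{"translation":[0,0,-0.6],"delta_rot":[0,0,0]},{"translation":[0,0,-1],"delta_rot":[0,0,0]},{"translation":[0,0,-1],"delta_rot":[0,0,0]},{"translation":[0,0,-0.6],"delta_rot":[0,0,0]},{"translation":[0,0,-0.3],"delta_rot":[0,0,0]}]'
python3 -m creep '[{"translation":[0,0,-0.2],"delta_rot":[0,0,0]},{"translation":[0,0,-0.15],"delta_rot":[0,0,0]},{"translation":[0,0,-0.1],"delta_rot":[0,0,0]},{"translation":[0,0,0],"delta_rot":[0,0,0]},{"translation":[0,0,0],"delta_rot":[0,0,0]}]'
python3 -m creep '[{"translation":[0,0,-0.06],"delta_rot":[0,0,0]},{"translation":[0,0,0],"delta_rot":[0,0,0]},{"translation":[0,0,0],"delta_rot":[0,0,0]},{"translation":[0,0,0],"delta_rot":[0,0,0]},{"translation":[0,0,0],"delta_rot":[0,0,0]}]'
for i in 1 2 ; do python3 -m creep '[{"translation":[0,0,0],"delta_rot":[0,0,0]}]' | grep -E "force|ee_pos"; done
```

```text
time_s: 18.77
ee_pos: [439.1, -95.0, 64.5]
ee_rot: [-96.7, 89.9, 165.4]
force: [-0.3, 0.6, -3.0]
gripper_width: 57.5
time_s: 19.18
ee_pos: [440.0, -95.3, 61.3]
ee_rot: [84.6, 90.0, -13.3]
force: [0.1, 0.2, -3.0]
gripper_width: 57.8
time_s: 19.6
ee_pos: [439.9, -95.2, 60.6]
ee_rot: [84.1, 90.0, -13.8]
force: [-0.4, 0.3, -2.9]
gripper_width: 57.6
ee_pos: [439.9, -95.2, 60.6]
force: [-0.8, 0.1, -2.2]
ee_pos: [439.9, -95.2, 60.6]
force: [0.8, 0.8, -1.7]
```

```bash
python3 -m creep '[{"translation":[0,0,-0.05],"delta_rot":[0,0,0]},{"translation":[0,0,0],"delta_rot":[0,0,0]},{"translation":[0,0,0],"delta_rot":[0,0,0]},{"translation":[0,0,0],"delta_rot":[0,0,0]}]'
python3 -m creep '[{"translation":[0,0,0],"delta_rot":[0,0,0]},{"translation":[0,0,0],"delta_rot":[0,0,0]}]'
```

```text
time_s: 20.1
ee_pos: [439.9, -95.2, 60.5]
ee_rot: [82.6, 90.0, -15.3]
force: [-1.1, 0.5, 6.0]
gripper_width: 57.6
time_s: 20.27
ee_pos: [439.9, -95.2, 60.5]
ee_rot: [85.9, 90.0, -12.0]
force: [-2.6, -0.1, 6.4]
gripper_width: 57.4
```

```bash
python3 -m creep '[{"translation":[0,0,0],"delta_rot":[0,0,0]},{"translation":[0,0,0],"delta_rot":[0,0,0]},{"translation":[0,0,0],"delta_rot":[0,0,0]},{"translation":[0,0,0],"delta_rot":[0,0,0]},{"translation":[0,0,0],"delta_rot":[0,0,0]}]' 1
python3 -m creep '[{"translation":[0,0,0.6],"delta_rot":[0,0,0]},{"translation":[0,0,1.5],"delta_rot":[0,0,0]},{"translation":[0,0,2.5],"delta_rot":[0,0,0]},{"translation":[0,0,3],"delta_rot":[0,0,0]},{"translation":[0,0,2.5],"delta_rot":[0,0,0]}]'
python3 -m creep '[{"translation":[0.29,2.29,0],"delta_rot":[0,0,0]},{"translation":[0.29,2.29,0],"delta_rot":[0,0,0]},{"translation":[0.29,2.29,0],"delta_rot":[0,0,0]},{"translation":[0.29,2.29,0],"delta_rot":[0,0,0]},{"translation":[0.29,2.3,0],"delta_rot":[0,0,0]}]'
python3 -m creep '[{"translation":[0,0,0],"delta_rot":[0,0,0]},{"translation":[0,0,0],"delta_rot":[0,0,0]},{"translation":[0,0,0],"delta_rot":[0,0,0]},{"translation":[0,0,0],"delta_rot":[0,0,0]},{"translation":[0,0,0],"delta_rot":[0,0,0]}]'
python3 -m creep '[{"translation":[0,0,-2.3],"delta_rot":[0,0,0]},{"translation":[0,0,-2.4],"delta_rot":[0,0,0]},{"translation":[0,0,-2.3],"delta_rot":[0,0,0]},{"translation":[0,0,-2],"delta_rot":[0,0,0]},{"translation":[0,0,-1],"delta_rot":[0,0,0]}]'
python3 -m creep '[{"translation":[0,0,0],"delta_rot":[0,0,0]},{"translation":[0,0,0],"delta_rot":[0,0,0]},{"translation":[0,0,0],"delta_rot":[0,0,0]},{"translation":[0,0,0],"delta_rot":[0,0,0]},{"translation":[0,0,0],"delta_rot":[0,0,0]}]'
python3 - <<'E'
from h import *
st()
p,d=optics.grab_frame("wrist"); cv2.imwrite("pics/w7.png",p[:,:,::-1])
E
```

```text
time_s: 20.68
ee_pos: [439.8, -95.2, 59.9]
ee_rot: [82.7, 90.0, -15.2]
force: [0.1, 0.1, -0.2]
gripper_width: 88.2
time_s: 21.1
ee_pos: [439.9, -95.2, 162.9]
ee_rot: [85.0, 89.9, -12.9]
force: [1.1, 0.5, 0.0]
gripper_width: 91.4
time_s: 21.52
ee_pos: [454.3, 20.4, 161.5]
ee_rot: [96.5, 90.0, -1.5]
force: [-0.3, 0.7, 0.9]
gripper_width: 91.2
time_s: 21.93
ee_pos: [454.1, 18.6, 161.0]
ee_rot: [15.8, 90.0, -82.2]
force: [-0.1, -0.2, -0.4]
gripper_width: 91.1
time_s: 22.35
ee_pos: [452.6, 18.6, 58.8]
ee_rot: [-79.3, 89.8, -177.3]
force: [0.0, -0.4, 0.1]
gripper_width: 91.4
time_s: 22.77
ee_pos: [455.0, 19.3, 61.9]
ee_rot: [98.8, 89.9, 0.8]
force: [-0.3, 0.1, -0.5]
gripper_width: 91.4
22.77 [455.   19.3  61.9] F [-0.26  0.05 -0.48] w 91.4 jawdeg -7.9 fing [ 0.002  0.    -1.   ] q [  1.   16.2 116.5  -0.   47.2   8.9]
```

View pics/w7.png

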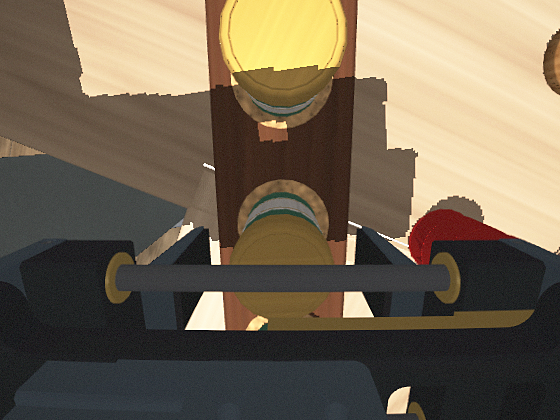

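The middle tin is centred again (columns 231–335). I'll grip it and lift 14 cm.

```bash
python3 -m creep '[{"translation":[0,0,0],"delta_rot":[0,0,0]},{"translation":[0,0,0],"delta_rot":[0,0,0]},{"translation":[0,0,0],"delta_rot":[0,0,0]},{"translation":[0,0,0],"delta_rot":[0,0,0]},{"translation":[0,0,0],"delta_rot":[0,0,0]}]' -1 35
python3 -m creep '[{"translation":[0,0,0],"delta_rot":[0,0,0]},{"translation":[0,0,0],"delta_rot":[0,0,0]},{"translation":[0,0,0],"delta_rot":[0,0,0]},{"translation":[0,0,0],"delta_rot":[0,0,0]},{"translation":[0,0,0],"delta_rot":[0,0,0]}]'
python3 -m creep '[{"translation":[0,0,0.5],"delta_rot":[0,0,0]},{"translation":[0,0,1],"delta_rot":[0,0,0]},{"translation":[0,0,1.5],"delta_rot":[0,0,0]},{"translation":[0,0,2],"delta_rot":[0,0,0]},{"translation":[0,0,2],"delta_rot":[0,0,0]}]'
python3 -m creep '[{"translation":[0,0,2],"delta_rot":[0,0,0]},{"translation":[0,0,2],"delta_rot":[0,0,0]},{"translation":[0,0,1.5],"delta_rot":[0,0,0]},{"translation":[0,0,1],"delta_rot":[0,0,0]},{"translation":[0,0,0.5],"delta_rot":[0,0,0]}]'
for i in 1 2 3; do python3 -m creep '[{"translation":[0,0,0],"delta_rot":[0,0,0]},{"translation":[0,0,0],"delta_rot":[0,0,0]},{"translation":[0,0,0],"delta_rot":[0,0,0]},{"translation":[0,0,0],"delta_rot":[0,0,0]},{"translation":[0,0,0],"delta_rot":[0,0,0]}]'|grep -E "pos|force"; done
python3 - <<'E'
from h import *
st()
p,d=optics.grab_frame("scene"); cv2.imwrite("pics/s8.png",p[:,:,::-1])
p,d=optics.grab_frame("wrist"); cv2.imwrite("pics/w8.png",p[:,:,::-1])
E
```

```text
time_s: 23.23
ee_pos: [454.3, 19.4, 61.0]
ee_rot: [98.2, 90.0, 0.3]
force: [-0.3, 0.2, -0.5]
gripper_width: 61.0
time_s: 23.65
ee_pos: [454.4, 19.4, 61.0]
ee_rot: [91.6, 90.0, -6.3]
force: [1.6, -0.4, -0.7]
gripper_width: 57.4
time_s: 24.07
ee_pos: [452.4, 19.4, 130.6]
ee_rot: [-81.2, 89.7, -179.1]
force: [0.3, 0.3, -6.5]
gripper_width: 57.7
time_s: 24.48
ee_pos: [453.8, 19.4, 201.7]
ee_rot: [-122.1, 90.0, 139.9]
force: [-0.5, -0.3, -6.7]
gripper_width: 57.5
ee_pos: [453.7, 19.4, 200.1]
force: [0.4, 0.6, -6.3]
ee_pos: [454.2, 19.4, 201.0]
force: [0.5, -0.8, -6.2]
ee_pos: [454.3, 19.4, 201.0]
force: [0.0, 0.2, -6.1]
25.73 [454.3  19.4 201. ] F [ 0.04  0.21 -6.07] w 57.5 jawdeg -7.9 fing [ 0. -0. -1.] q [  1.    7.5 104.6  -0.   67.8   8.9]
```

View pics/s8.png

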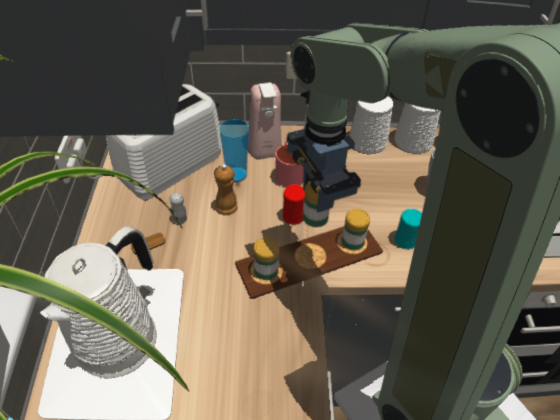

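View pics/w8.png

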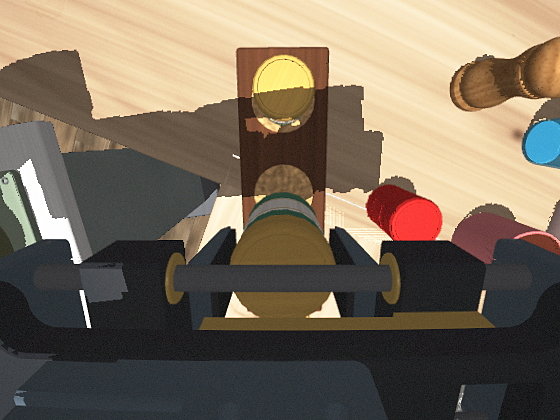

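The scene view shows the middle tin held upright, with its bare cork at about (311,257). The left tin (265,262) and the right tin (355,232) stand on their corks, and the bystanders are where they were. Handing in.

```bash
python3 -c "
from workcell import env
print(env.job_done())
from h import *; st()"
```

```text
the job is handed in; nothing more can be done
None
the job is handed in; nothing more can be done
```

I lifted the tins 4 cm each from left to right and set each one back. They felt like about 1.1 N (left), 7.0 N (middle) and 3.3 N (right). I then went back to the middle tin, the heaviest, and handed in the job with it in the gripper at about 26 s.

- **Held tin:** it was upright and still, with its underside about 15 cm above the worktop. The grip was 35 N at 57.5 mm opening, and the wrist read -6.1 to -6.3 N once it settled.
- **Other tins:** in the last pictures the left and right tins stood upright on their corks, and the bystanders in view had not moved.
- **Disagreements:** the cameras differed by up to about 3 mm on tin positions. My first grasp pulled the left tin about 2 mm forward (away from the robot), so I set it back 2 mm the other way. The middle tin read slightly lighter on the final lift (6.1–6.7 N) than when I weighed it. That is too small a difference to change which tin is heaviest.

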